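# Set the relay test clamp

### The job

Pick up the tall relay, squeezing it with no more than about 40 N because its thin case cracks, stand it upright in the pocket of the clamp and let go of it. Then turn the clamp's thumbscrew clockwise until it seats, back it off a quarter turn so that the jaw frees the case, and finish there still gripping the thumbscrew. Leave the terminal block, the multimeter and the screwdriver where they are.

Things in the scene. Friction and masses are not known exactly. Their poses are not given: they have to be found in the camera images.
- relay: Loose relay standing on the bench: block 28 mm (its x) by 40 mm (its y) by 55 mm tall, black foot, off-white thin case, about 90 g. Origin: centre of its underside, z up. Grip it across the 28 mm (fingers close along its x) about 40 mm above its underside, to clear the pocket walls. A half turn makes no difference.
- clamp: Fixed clamp. Aluminium base plate 90 mm (its x) by 165 mm (its y, -105 to +60), 12 mm thick; origin on the bench, z up. At -y the relay's pocket; at +y a grey housing, 50 x 62 mm, top 42 mm above the bench, with the thumbscrew at x 0, y +23 mm. Between them a steel jaw, 30 mm wide, top 37 mm above the bench: the screw, turned clockwise, drives it towards -y, 2.5 mm per rad.
- pocket (a point): Centre of the pocket floor, 12 mm above the bench, where the centre of the relay's underside goes; axes as the clamp's. The relay's 40 mm side lies along y. Walls 14 mm above the floor: at x -16 and +16 mm (2 mm play each side) and at y -22.5 mm. The jaw face is at y +18.3 mm when the screw is seated, +21.8 to +24.5 at the start; as it closes it slides the relay up to 3 mm.
- screw_grip (a point): Point on the thumbscrew's vertical axis at the height to grip, 72 mm above the bench. Steel wing: upright bar 42 mm long, 12 mm thick, its top 84 mm above the bench, on a round collar 32 mm wide whose top is 51 mm above the bench. The point turns with it: x along the 42 mm length, so the fingers close along y. The wing does not rise or sink as it turns.
- screw (a joint): Thumbscrew angle, rad: 0 seated on a hard stop (the torque rises sharply), growing anticlockwise seen from above as it is backed off, to 3.6; starts at 1.4 to 2.5. A quarter turn back from the seat reads 1.57. Turns with about 0.06 N m and stays where it is left. At 0 the wing's length lies along the clamp's x.
- terminal: Loose terminal block, bystander: 30 x 44 mm, 22 mm tall, black with an off-white rib; low beside the relay. It may stand at either of two places, the relay at the other. Origin at the centre of its underside.
- meter: Loose multimeter lying flat, bystander: 80 x 150 mm, 45 mm tall, beyond the work. Origin at the centre of its underside.
- driver: Loose screwdriver lying on the bench to the left of the clamp (+y), roughly along x, bystander; about 30 mm tall at the handle. Origin under it at bench level.

How it is judged:
On the way, in this order (a step that is already met when the one before it is completed fails the run):
1. the relay stands in the clamp's pocket and is let go (x of relay in the frame of clamp between -0.004 and 0.004 m and y of relay in the frame of clamp between -0.063 and -0.05 m and z of relay in the frame of clamp below 0.0145 m and angle between relay's own z axis and vertical below 0.06 rad and contact force between the fingers and relay below 0.1 N), for 0.2 s.
2. with the relay in the pocket, the thumbscrew is turned clockwise until it seats (all of step 1 and value of joint screw below 0.1 rad), for 0.1 s.
At the end, for the whole second after the job is handed in: The relay stands upright in the pocket on its floor, untouched by the fingers; the thumbscrew is at rest a quarter turn (1.57 rad, within 0.26) back from its seat, and the fingers are still gripping it (more than 8 N in all) (all of step 1 and value of joint screw between 1.31 and 1.83 rad and velocity of joint screw between -0.1 and 0.1 rad/s and contact force between the fingers and screw above 8 N); the arm keeps its last pose, push and grip.
It fails at once if the relay's case is squeezed by the fingers with well over 40 N (contact force between the fingers and relay above 110 N).
It fails at once if the terminal block is pushed more than 30 mm away (distance of terminal from where it was at the start of the episode above 0.03 m).
It fails at once if the multimeter is pushed more than 30 mm away (distance of meter from where it was at the start of the episode above 0.03 m).
It fails at once if the screwdriver is pushed more than 30 mm away (distance of driver from where it was at the start of the episode above 0.03 m).
It also fails if it takes over 51 s, if anything falls off the work surface, if the arm or the gripper's body presses on something with over 40 N, if the wrist force passes 120 N, or if a joint passes its speed limit or range.

### The arm

A 7-joint arm with a two-finger parallel gripper is mounted at the origin on the work surface. World frame = base frame: x ahead of the robot, y to its left, z up, the work surface at z = 0. Lengths are in m, angles in rad, forces in N, time in s.
With the tool pointing down it reaches from about 0.4 to 0.85 m from the base axis. Payload 4.5 kg.
Tool frame: the origin (TCP) lies midway between the tips of the shut fingers; the grasp point (between the pads) lies r.grip_point_offset behind it (r.grip_point_offset is the distance from the TCP to the grasp point, in m); z points along the fingers, y is the line along which they close (so a half turn about z gives the same grasp; the last joint's range is limited). The gripper opens to 88 mm and grips with 3 to 60 N. Pads are 18 mm wide; open, the fingers measure 123 mm over their backs; the gripper's body (75 mm by 187 mm) begins 45 mm behind the grasp point.
Start: joints at [-1.181, 0.689, -0.195, 1.565, 0.157, 0.902, -0.215], TCP at [0.218, 0.586, 0.239] pointing down, gripper open.
Joint ranges: [-3.01, 3.01], [-0.46, 2.08], [-1.47, 1.51], [0.13, 2.56], [-1, 4.14], [0.04, 2.09], [-2.66, 2.66]. Speed limits (rad/s): [2.57, 2.57, 3.14, 3.14, 3.14, 3.14, 3.14].

### API

Orientations are given as a unit quaternion [x, y, z, w].
In Python, from plant import r gives the robot as it stands.
- The arm moves only by the shell command python3 -m jog 'ROWS' [FORCE]. ROWS is JSON, a list of rows, each an object of numbers: "wx", "wy", "wz": the turn, a rotation vector about the world's x, y, z as a fraction of full scale; "dx", "dy", "dz": the shift along the world's x, y, z as a fraction of full scale; "hand": the closure, from 0 (fully open) to 1 (shut). In form: [{"wx": .., "wy": .., "wz": .., "dx": .., "dy": .., "dz": .., "hand": ..}, ...]. A call has 1 to 5 rows; each row shifts and turns the commanded pose from where the row before left it; what a row does not reach is not made up. Full scale, the value 1, is 0.25 m for a shift and 2 rad for a turn. A row lasts 1/12 s, in which the tool goes at most 41.7 mm and 7.16 degrees, less where a joint would pass 70% of its speed; a pose out of reach is approached as far as the arm can. A call with a number of a shift or a turn outside -1 to 1 is refused whole. A call with a gripper value outside its range is refused whole. The fingers move at their own pace and stop on an object; FORCE is the grip in N (left out, the last holds). Time passes only in rows, so rows that do not move let the fingers close. It gives the time, the measured TCP pose, the force, the opening and the grip force at its end, in the units of the state.
- r.get_state(): the state, without advancing time (a new reading comes with each control period).
- r.snapshot(name): name is "scene" or "top"; returns the picture (480x640x3 uint8, red, green, blue); there is no depth.
- r.camera_info(name): a dict with "mtx" (3x3 intrinsics, pixels), "R" (3x3) and "t" (3): a world point X has camera coordinates R X + t. Camera axes: x right, y down, z forward; pixel columns grow to the right and rows downward; lengths in m; the calibration is good to about 2 mm. A picture is of the moment at which its call begins. camera_info takes no time and is no camera call.
- r.finish_job(): hands the job in; it is judged then, once.
Trained networks look in the newest picture that a camera, given by its name, has taken for a name from the list of things; names that differ only in an ending like _2 or _b are one class to them, and where a whole thing is asked for, a point or a joint stands for the part that bears it (a point fixed in the world has none). Each returns a list of dicts, best first, with "p" (0 to 1); they miss things now and then, are a little off and sometimes report something else, mostly with a low value. They report only what shows in the picture. A call takes as long as a camera call.
- r.search_frame(camera, query): "bbox" ([left, top, right, bottom] in pixels, round what is visible of it).
- r.masks_of(camera, query): "region" (480x640 bool, what is visible of it) and "bbox" ([left, top, right, bottom] in pixels, round what is visible of it).
The state is a dict: "clock": time; "q": joint angles; "qd": joint speeds; "joint_torque": joint torques, N m; "tool_pos": TCP position; "eef_rot": TCP orientation; "contact_force": force on the tool from outside, world axes, zero at the start; "moment": the same for the moment, N m; "opening": opening from 0.0 (shut) to 1.0 (fully open); "finger_force": force on a finger pad.
Only numpy, scipy, OpenCV 4.12 (cv2) and the standard library are available. Lean on these libraries where they do the work, as an engineer would, in place of code of your own. Each camera call takes 0.05 s, during which the arm holds its last target. There are 200 camera calls.

## Working session

There is one attempt and no reset: what is moved stays moved. The work goes in short steps, Python scripts to look and compute and a shell command to move; the robot and the scene stay as the last step left them, time stands still between calls to the robot, and variables do not carry over. Pictures are saved under pics/ and viewed, at most 10 in all, crops included, and the job is handed in when it is done.

```bash
ls; mkdir -p pics
python3 - <<'E'
from plant import r
import cv2,numpy as np
s=r.get_state();print({k:np.round(v,3) for k,v in s.items()},r.grip_point_offset)
for c in("scene","top"):
    im=r.snapshot(c);cv2.imwrite(f"pics/{c}0.png",im[:,:,::-1])
    ci=r.camera_info(c);print(c,np.round(ci["mtx"],1).tolist(),np.round(ci["R"],3).tolist(),np.round(ci["t"],3))
    for n in("relay","clamp","pocket","screw_grip","terminal","meter","driver"):
        try: print(n,[(round(d["p"],2),np.round(d["bbox"]).tolist()) for d in r.search_frame(c,n)][:3])
        except Exception as e: print(n,e)
E
```

```text
pics
{'clock': np.float64(0.0), 'q': array([-1.181,  0.69 , -0.195,  1.566,  0.157,  0.903, -0.215]), 'qd': array([ 0.   , -0.001, -0.002, -0.   , -0.001,  0.001,  0.001]), 'joint_torque': array([ 0.0000e+00, -5.2757e+01, -1.2670e+00, -1.5343e+01, -5.3000e-02,
        6.0000e-03,  0.0000e+00]), 'tool_pos': array([0.218, 0.585, 0.238]), 'eef_rot': array([ 0.177,  0.984, -0.001, -0.   ]), 'contact_force': array([ 0.013, -0.473, -0.201]), 'moment': array([-0.062,  0.004,  0.003]), 'finger_force': np.float64(0.0), 'opening': np.float64(1.003)} 0.0187
scene [[509.8, 0.0, 324.9], [0.0, 509.8, 239.8], [0.0, 0.0, 1.0]] [[0.554, 0.832, -0.018], [0.59, -0.408, -0.696], [-0.587, 0.375, -0.717]] [-0.334 -0.257  1.275]
relay [(0.63, [134.0, 285.0, 166.0, 316.0])]
clamp [(0.94, [302.0, 218.0, 400.0, 299.0]), (0.15, [222.0, 262.0, 249.0, 282.0])]
pocket [(0.96, [300.0, 223.0, 400.0, 297.0])]
screw_grip [(0.77, [363.0, 220.0, 383.0, 248.0])]
terminal [(0.69, [298.0, 222.0, 398.0, 297.0]), (0.66, [220.0, 261.0, 248.0, 282.0])]
meter [(0.85, [235.0, 321.0, 342.0, 396.0])]
driver [(0.74, [402.0, 172.0, 480.0, 212.0])]
top [[455.3, 0.0, 320.9], [0.0, 455.3, 233.3], [0.0, 0.0, 1.0]] [[0.106, -0.994, 0.005], [-0.971, -0.104, -0.215], [0.214, 0.018, -0.977]] [-0.045  0.573  0.825]
relay [(0.6, [444.0, 297.0, 472.0, 322.0])]
clamp [(0.92, [249.0, 209.0, 335.0, 267.0])]
pocket [(0.64, [252.0, 208.0, 335.0, 269.0])]
screw_grip [(0.81, [258.0, 225.0, 280.0, 233.0]), (0.68, [356.0, 165.0, 433.0, 222.0])]
terminal [(0.61, [367.0, 290.0, 392.0, 306.0])]
meter [(0.68, [354.0, 164.0, 432.0, 225.0])]
driver [(0.69, [146.0, 200.0, 162.0, 298.0])]
```

Run:
```python
import cv2
a=cv2.imread("pics/scene0.png");b=cv2.imread("pics/top0.png")
cv2.imwrite("pics/s1.png",cv2.resize(a[160:410,110:490],(798,525),interpolation=cv2.INTER_CUBIC))
cv2.imwrite("pics/t1.png",cv2.resize(b[150:340,130:490],(800,422),interpolation=cv2.INTER_CUBIC))
```

```text
(no output)
```

View pics/s1.png

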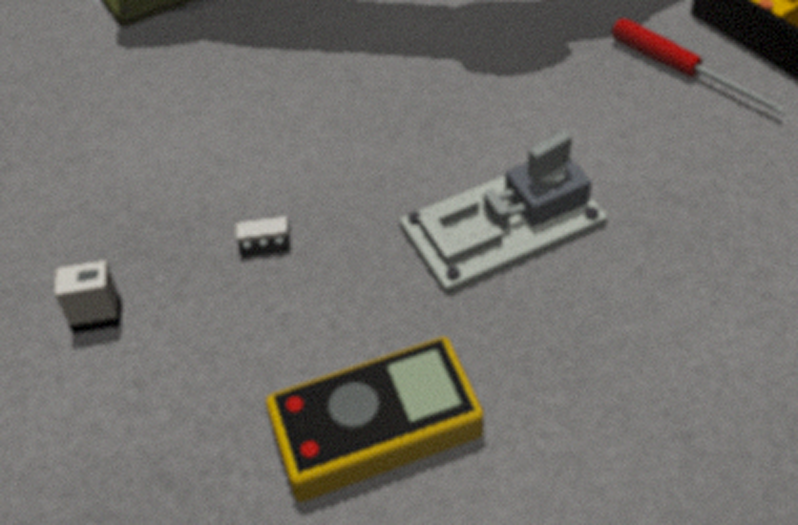

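View pics/t1.png

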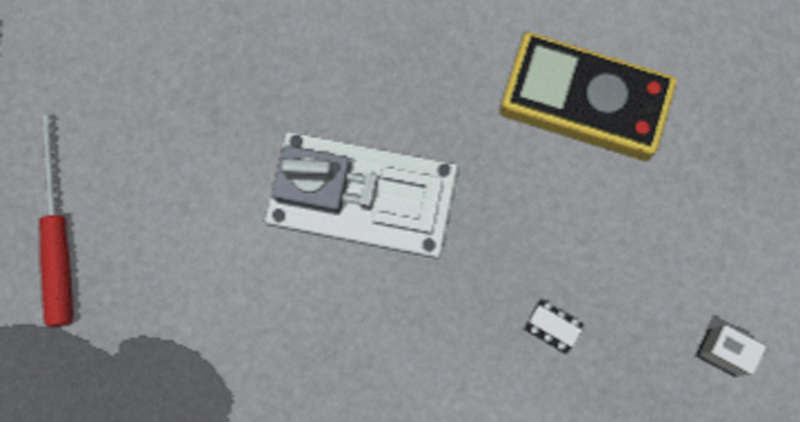

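The pictures agree: the relay (tall, off-white, black foot) is at about (461,307) in top and (150,301) in scene. The terminal block is at (380,298) top, and the clamp at (292,238) top with its wing at (269,226). The driver is at the far left and the meter at the upper right. Next I fit the poses to the masks in both views.

```bash
cat > fit.py <<'E'
import numpy as np,cv2
from scipy.optimize import minimize
from plant import r
S=6
def proj(ci,X):
    c=X@np.array(ci["R"]).T+np.array(ci["t"]);p=c@np.array(ci["mtx"]).T
    return p[:,:2]/p[:,2:]
def box(x0,x1,y0,y1,z0,z1): return np.array([[x,y,z] for x in(x0,x1) for y in(y0,y1) for z in(z0,z1)])
def place(P,x,y,a,z=0):
    c,s=np.cos(a),np.sin(a);return P@np.array([[c,s,0],[-s,c,0],[0,0,1]])+[x,y,z]
def render(ci,parts,bb):
    l,t,rr,b=bb;im=np.zeros(((b-t)*S,(rr-l)*S),np.uint8)
    for P in parts:
        q=(proj(ci,P)-[l,t]+.5)*S-.5
        h=cv2.convexHull(q.astype(np.float32))
        cv2.fillConvexPoly(im,np.round(h*16).astype(np.int32),1,shift=4)
    return cv2.resize(im.astype(np.float32),(rr-l,b-t),interpolation=cv2.INTER_AREA)
def mask(cam,n,near):
    d=[m for m in r.masks_of(cam,n) if np.hypot(*(np.array(m["bbox"]).reshape(2,2).mean(0)-near))<25]
    return d[0]["region"].astype(np.float32) if d else None
def fit(parts,masks,x0,step):
    # parts(p)->list of boxes ; masks {cam:mask}
    cis={c:r.camera_info(c) for c in masks};B={}
    for c,m in masks.items():
        ys,xs=np.nonzero(m);B[c]=(max(xs.min()-15,0),max(ys.min()-15,0),min(xs.max()+15,640),min(ys.max()+15,480))
    def cost(p):
        t=0
        for c,m in masks.items():
            l,u,rr,b=B[c];t+=((render(cis[c],parts(p),B[c])-m[u:b,l:rr])**2).sum()/m.sum()
        return t
    best=None
    for k in range(3):
        n=len(x0);sim=np.vstack([x0]+[np.array(x0)+np.eye(n)[i]*step[i]/(k+1) for i in range(n)])
        o=minimize(cost,x0,method="Nelder-Mead",options=dict(initial_simplex=sim,xatol=1e-5,fatol=1e-5,maxiter=600));x0=o.x
    return o.x,o.fun
def ray(cam,px,z):
    ci=r.camera_info(cam);R=np.array(ci["R"]);d=R.T@np.linalg.inv(ci["mtx"])@[*px,1];o=-R.T@np.array(ci["t"])
    return o+d*(z-o[2])/d[2]
E
cat > m1.py <<'E'
from fit import *
import pickle
M={}
for c,l in dict(top=dict(relay=(458,309),clamp=(292,238),screw_grip=(269,229)),scene=dict(relay=(150,300),clamp=(351,258),screw_grip=(373,234))).items():
    r.snapshot(c)
    for n,p in l.items():
        m=mask(c,n,p);print(c,n,None if m is None else m.sum())
        if m is not None: M[n,c]=m
pickle.dump(M,open("M.pkl","wb"))
rel=box(-.014,.014,-.02,.02,0,.055)
def clamp(p,w=None):
    L=[box(-.045,.045,-.105,.06,0,.012),box(-.025,.025,-.008,.054,.012,.042)]
    wing=place(box(-.021,.021,-.006,.006,.051,.084),0,.023,p[3])
    return [place(P,*p[:3]) for P in L+[wing]]
g=ray("top",(461,307),.055);print("relay guess",g)
sets=[["top","scene"],["top"],["scene"]]
for S_ in sets:
    m={c:M["relay",c] for c in S_ if("relay",c) in M}
    if not m: continue
    res=[fit(lambda p:[place(rel,*p)],m,[g[0],g[1],a],[.006,.006,.3]) for a in(-.5,.3,1.1,1.9)]
    for x,f in sorted(res,key=lambda t:t[1])[:2]: print("relay",S_,np.round(x,4),round(f,4))
m={c:M["relay",c] for c in("top","scene")}
x=min(res,key=lambda t:t[1])[0]
print("relay with height",fit(lambda p:[place(rel,*p)],m,[*x,0.003],[.004,.004,.1,.006]))
g=ray("top",(292,238),.012);print("clamp guess",g)
for S_ in sets:
    m={c:M["clamp",c] for c in S_ if("clamp",c) in M}
    if not m: continue
    res=[fit(clamp,m,[g[0],g[1],a,b],[.01,.01,.1,.3]) for a in(-.2,.2) for b in (1.6,2.4)]
    for x,f in sorted(res,key=lambda t:t[1])[:2]: print("clamp",S_,np.round(x,4),round(f,4))
E
python3 m1.py
```

```text
top relay 514.0
top clamp 3487.0
top screw_grip 260.0
scene relay 860.0
scene clamp 3934.0
scene screw_grip 396.0
relay guess [ 0.46168219 -0.26428895  0.055     ]
relay ['top', 'scene'] [ 0.4623 -0.2673 -0.372 ] 0.0669
relay ['top', 'scene'] [ 0.4624 -0.2674  2.7696] 0.0671
relay ['top'] [ 0.4621 -0.2675  2.7535] 0.0239
relay ['top'] [ 0.4621 -0.2675 -0.3873] 0.0239
relay ['scene'] [ 0.4629 -0.2672 -0.3323] 0.034
relay ['scene'] [ 0.4629 -0.2672  2.813 ] 0.0342
relay with height (array([ 0.46217881, -0.2674615 , -0.37611203, -0.00071371]), np.float64(0.06294037401676178))
clamp guess [0.56921468 0.07456772 0.012     ]
clamp ['top', 'scene'] [ 0.575   0.0968 -0.0922  1.7578] 0.0399
clamp ['top', 'scene'] [ 0.575   0.0968 -0.092   1.774 ] 0.04
clamp ['top'] [ 0.5744  0.0973 -0.0965  2.0768] 0.0139
clamp ['top'] [ 0.5744  0.0973 -0.0965  2.8768] 0.0139
clamp ['scene'] [ 0.5756  0.0961 -0.0866  1.7517] 0.0156
clamp ['scene'] [ 0.5757  0.0959 -0.0892  1.766 ] 0.0157
```

```bash
cat > m2.py <<'E'
from fit import *
import pickle
M=pickle.load(open("M.pkl","rb"));cx,cy,ca=.575,.0968,-.092
a=np.linspace(0,2*np.pi,24)
col=np.array([[.016*np.cos(t),.016*np.sin(t),z] for t in a for z in(.042,.051)])
def scr(p): return [place(place(box(-.021,.021,-.006,.006,.051,.084),0,0,p[2]),p[0],p[1]),place(col,p[0],p[1])]
g=place(np.array([[0,.023,0]]),cx,cy,ca)[0];print("screw expected",g)
for cs in(["top","scene"],["top"],["scene"]):
    m={c:M["screw_grip",c] for c in cs}
    for x,f in sorted([fit(scr,m,[g[0],g[1],b],[.004,.004,.3]) for b in(1.2,1.8,2.4)],key=lambda t:t[1])[:2]: print(cs,np.round(x,4),"joint",round(x[2]-ca,3),round(f,4))
out=[]
for c,z in(("top",.026),("scene",.026)):
    im=cv2.imread(f"pics/{c}0.png")
    # canvas: clamp y -> columns (-.11..+.07), clamp x -> rows ; 4 px/mm
    u,v=np.meshgrid(np.arange(800),np.arange(290))
    P=np.stack([(145-v.ravel())/3000.,(u.ravel())/4000.-.115,np.full(u.size,z)],1)
    q=proj(r.camera_info(c),place(P,cx,cy,ca)).astype(np.float32)
    out.append(cv2.remap(im,q[:,0].reshape(u.shape),q[:,1].reshape(u.shape),cv2.INTER_CUBIC))
o=np.vstack(out)
for y in range(-110,80,10):
    k=int((y+115)*4);cv2.line(o,(k,0),(k,6 if y%50 else 16),(0,0,255),1);cv2.line(o,(k,290),(k,296 if y%50 else 306),(0,0,255),1)
cv2.imwrite("pics/rect.png",o)
E
python3 m2.py
```

```text
screw expected [0.57711302 0.11970273 0.        ]Traceback (most recent call last):
  File "m2.py", line 10, in <module>
    for x,f in sorted([fit(scr,m,[g[0],g[1],b],[.004,.004,.3]) for b in(1.2,1.8,2.4)],key=lambda t:t[1])[:2]: print(cs,np.round(x,4),"joint",round(x[2]-ca,3),round(f,4))
                       ~~~^^^^^^^^^^^^^^^^^^^^^^^^^^^^^^^^^^^^
  File "fit.py", line 34, in fit
    o=minimize(cost,x0,method="Nelder-Mead",options=dict(initial_simplex=sim,xatol=1e-5,fatol=1e-5,maxiter=600));x0=o.x
    res = _minimize_neldermead(fun, x0, args, callback, bounds=bounds,
                               **options)
    fsim[k] = func(sim[k])
              ~~~~^^^^^^^^
    fx = function(np.copy(x), *(wrapper_args + args))
  File "fit.py", line 29, in cost
    l,u,rr,b=B[c];t+=((render(cis[c],parts(p),B[c])-m[u:b,l:rr])**2).sum()/m.sum()
                                     ~~~~~^^^
  File "m2.py", line 6, in scr
    def scr(p): return [place(place(box(-.021,.021,-.006,.006,.051,.084),0,0,p[2]),p[0],p[1]),place(col,p[0],p[1])]
                        ~~~~~^^^^^^^^^^^^^^^^^^^^^^^^^^^^^^^^^^^^^^^^^^^^^^^^^^^^^^^^^^^^^^^^
TypeError: place() missing 1 required positional argument: 'a'
```

```bash
sed -i 's/def place(P,x,y,a,z=0)/def place(P,x,y,a=0,z=0)/' fit.py; python3 m2.py
```

```text
screw expected [0.57711302 0.11970273 0.        ]
['top', 'scene'] [0.5765 0.1205 1.7574] joint 1.849 0.2596
['top', 'scene'] [0.5761 0.1204 1.7282] joint 1.82 0.2617
['top'] [0.5765 0.1207 1.6775] joint 1.769 0.1137
['top'] [0.5761 0.1206 1.6781] joint 1.77 0.1141
['scene'] [0.5777 0.1191 1.7561] joint 1.848 0.1237
['scene'] [0.5775 0.1192 1.7656] joint 1.858 0.1247
```

View pics/rect.png

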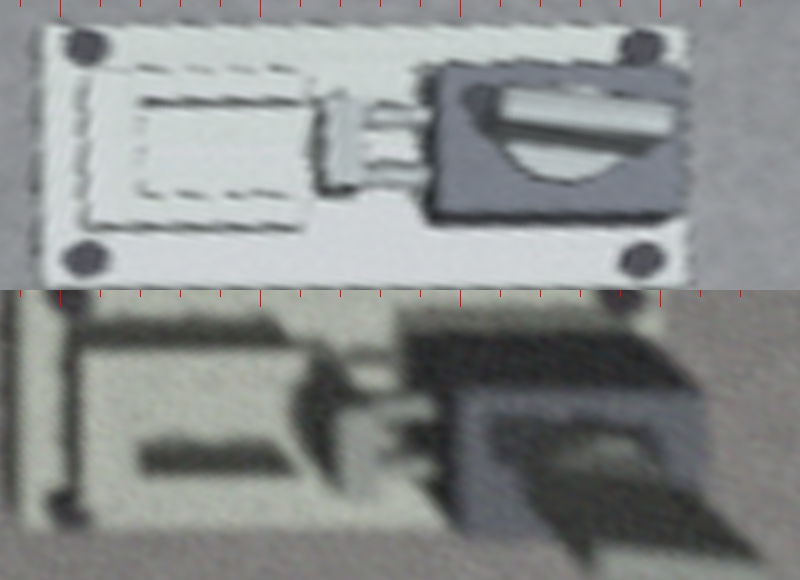

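Measurements are consistent: relay height offset −0.7 mm, and the plate, pocket walls and screw axis land where the text says. Results:
- **Relay:** (0.462, −0.267), yaw −0.375.
- **Clamp:** (0.575, 0.097), yaw −0.092.
- **Screw:** about 1.83.

I'm moving above the relay, arcing round the base.

```bash
python3 -m jog '[{"dx":0.11,"dy":-0.11,"wz":-0.03,"hand":0},{"dx":0.11,"dy":-0.11,"wz":-0.03,"hand":0},{"dx":0.11,"dy":-0.11,"wz":-0.03,"hand":0},{"dx":0.11,"dy":-0.11,"wz":-0.03,"hand":0},{"dx":0.11,"dy":-0.11,"wz":-0.03,"hand":0}]' 20
python3 -m jog '[{"dx":0.11,"dy":-0.11,"wz":-0.03,"hand":0},{"dx":0.11,"dy":-0.11,"wz":-0.03,"hand":0},{"dx":0.11,"dy":-0.11,"wz":-0.03,"hand":0},{"dx":0.11,"dy":-0.11,"wz":-0.03,"hand":0},{"dx":0.11,"dy":-0.11,"wz":-0.03,"hand":0}]'
python3 -m jog '[{"dy":-0.13,"wz":-0.03,"hand":0},{"dy":-0.13,"wz":-0.03,"hand":0},{"dy":-0.13,"wz":-0.03,"hand":0},{"dy":-0.13,"wz":-0.03,"hand":0},{"dy":-0.13,"wz":-0.03,"hand":0}]'
python3 -c "
from plant import r
s=r.get_state();print(s['q'].round(3),s['eef_rot'].round(4))"
```

```text
[-1.181  0.689 -0.195  1.565  0.157  0.902 -0.215] [ 1.770e-01  9.842e-01  1.000e-04 -0.000e+00]invalid input
invalid input
invalid input
```

```bash
python3 -m jog '[{"wx":0,"wy":0,"wz":-0.03,"dx":0.11,"dy":-0.11,"dz":0,"hand":0},{"wx":0,"wy":0,"wz":-0.03,"dx":0.11,"dy":-0.11,"dz":0,"hand":0},{"wx":0,"wy":0,"wz":-0.03,"dx":0.11,"dy":-0.11,"dz":0,"hand":0},{"wx":0,"wy":0,"wz":-0.03,"dx":0.11,"dy":-0.11,"dz":0,"hand":0},{"wx":0,"wy":0,"wz":-0.03,"dx":0.11,"dy":-0.11,"dz":0,"hand":0}]' 20
python3 -c "
from plant import r
s=r.get_state();print(s['q'].round(3),s['eef_rot'].round(4))"
```

```text
clock: 1.62
tool_pos: [0.3563, 0.447, 0.2389]
eef_rot: [0.323, 0.946, 0.0, 0.0]
contact_force: [-0.1, 1.3, 0.4]
opening: 0.999
finger_force: 0.0
[-0.9    0.615 -0.131  1.733  0.105  0.8   -0.169] [3.233e-01 9.463e-01 2.000e-04 1.000e-04]
```

```bash
python3 -m jog '[{"wx":0,"wy":0,"wz":-0.03,"dx":0.11,"dy":-0.11,"dz":0,"hand":0},{"wx":0,"wy":0,"wz":-0.03,"dx":0.11,"dy":-0.11,"dz":0,"hand":0},{"wx":0,"wy":0,"wz":-0.03,"dx":0.11,"dy":-0.11,"dz":0,"hand":0},{"wx":0,"wy":0,"wz":-0.03,"dx":0.11,"dy":-0.11,"dz":0,"hand":0},{"wx":0,"wy":0,"wz":-0.03,"dx":0,"dy":-0.13,"dz":0,"hand":0}]'
python3 -m jog '[{"wx":0,"wy":0,"wz":-0.03,"dx":0,"dy":-0.13,"dz":0,"hand":0},{"wx":0,"wy":0,"wz":-0.03,"dx":0,"dy":-0.13,"dz":0,"hand":0},{"wx":0,"wy":0,"wz":-0.03,"dx":0,"dy":-0.13,"dz":0,"hand":0},{"wx":0,"wy":0,"wz":-0.03,"dx":0,"dy":-0.13,"dz":0,"hand":0},{"wx":0,"wy":0,"wz":-0.03,"dx":0,"dy":-0.13,"dz":0,"hand":0}]'
python3 -m jog '[{"wx":0,"wy":0,"wz":-0.03,"dx":0,"dy":-0.13,"dz":0,"hand":0},{"wx":0,"wy":0,"wz":-0.03,"dx":0,"dy":-0.13,"dz":0,"hand":0},{"wx":0,"wy":0,"wz":-0.03,"dx":0,"dy":-0.13,"dz":0,"hand":0},{"wx":0,"wy":0,"wz":-0.03,"dx":0,"dy":-0.13,"dz":0,"hand":0},{"wx":0,"wy":0,"wz":-0.03,"dx":0,"dy":-0.13,"dz":0,"hand":0}]'
python3 -m jog '[{"wx":0,"wy":0,"wz":-0.03,"dx":0,"dy":-0.13,"dz":0,"hand":0},{"wx":0,"wy":0,"wz":-0.03,"dx":0,"dy":-0.13,"dz":0,"hand":0},{"wx":0,"wy":0,"wz":-0.03,"dx":0,"dy":-0.13,"dz":0,"hand":0},{"wx":0,"wy":0,"wz":-0.03,"dx":0,"dy":-0.13,"dz":0,"hand":0},{"wx":0,"wy":0,"wz":-0.03,"dx":0,"dy":-0.13,"dz":0,"hand":0}]'
python3 -c "
from plant import r
import numpy as np
s=r.get_state();x,y=s['eef_rot'][:2];print(s['q'].round(3),s['eef_rot'].round(4),s['tool_pos'].round(4),'yaw',np.arctan2(2*y*y-1,2*x*y))"
```

```text
clock: 2.03
tool_pos: [0.4712, 0.3043, 0.239]
eef_rot: [0.463, 0.886, 0.002, 0.002]
contact_force: [1.3, 0.4, 0.4]
opening: 1.0
finger_force: 0.0
clock: 2.45
tool_pos: [0.4651, 0.142, 0.239]
eef_rot: [0.589, 0.808, 0.0, 0.0]
contact_force: [0.0, -1.2, 0.2]
opening: 0.997
finger_force: 0.0
clock: 2.87
tool_pos: [0.4652, -0.0205, 0.239]
eef_rot: [0.703, 0.711, 0.0, 0.0]
contact_force: [0.4, -0.2, -0.7]
opening: 1.006
finger_force: 0.0
clock: 3.28
tool_pos: [0.4652, -0.1832, 0.2389]
eef_rot: [0.801, 0.598, 0.0, 0.0]
contact_force: [1.4, -0.1, -0.4]
opening: 0.999
finger_force: 0.0
[ 0.197  0.53   0.135  1.947 -0.11   0.671  0.111] [8.012e-01 5.984e-01 3.000e-04 2.000e-04] [ 0.4652 -0.1832  0.2389] yaw -0.2877384151852719
```

```bash
python3 -m jog '[{"wx":0,"wy":0,"wz":-0.015,"dx":-0.004,"dy":-0.112,"dz":0,"hand":0},{"wx":0,"wy":0,"wz":-0.014,"dx":-0.004,"dy":-0.112,"dz":0,"hand":0},{"wx":0,"wy":0,"wz":-0.014,"dx":-0.004,"dy":-0.112,"dz":0,"hand":0},{"wx":0,"wy":0,"wz":0,"dx":0,"dy":0,"dz":-0.1,"hand":0},{"wx":0,"wy":0,"wz":0,"dx":0,"dy":0,"dz":-0.12,"hand":0}]'
python3 -m jog '[{"wx":0,"wy":0,"wz":0,"dx":0,"dy":0,"dz":-0.12,"hand":0},{"wx":0,"wy":0,"wz":0,"dx":0,"dy":0,"dz":-0.12,"hand":0},{"wx":0,"wy":0,"wz":0,"dx":0,"dy":0,"dz":-0.1,"hand":0},{"wx":0,"wy":0,"wz":0,"dx":0,"dy":0,"dz":0,"hand":0},{"wx":0,"wy":0,"wz":0,"dx":0,"dy":0,"dz":0,"hand":0}]'
python3 -c "
from plant import r
import numpy as np
import cv2
cv2.imwrite('pics/top2.png',cv2.resize(r.snapshot('top')[270:350,400:520,::-1],(720,480)))
s=r.get_state();x,y=s['eef_rot'][:2];print(s['q'].round(3),s['eef_rot'].round(4),s['tool_pos'].round(4),'yaw',np.arctan2(2*y*y-1,2*x*y))"
```

```text
clock: 3.7
tool_pos: [0.4636, -0.2691, 0.185]
eef_rot: [0.827, 0.563, 0.001, 0.003]
contact_force: [0.6, 1.5, 0.1]
opening: 0.998
finger_force: 0.0
clock: 4.12
tool_pos: [0.4617, -0.2653, 0.0982]
eef_rot: [0.825, 0.565, -0.0, -0.001]
contact_force: [0.1, 0.0, 0.9]
opening: 1.002
finger_force: 0.0
[ 0.384  0.792  0.086  1.964 -0.161  0.391  0.222] [8.254e-01 5.645e-01 2.000e-04 3.000e-04] [ 0.4626 -0.2659  0.0994] yaw -0.3710497354803904
```

View pics/top2.png

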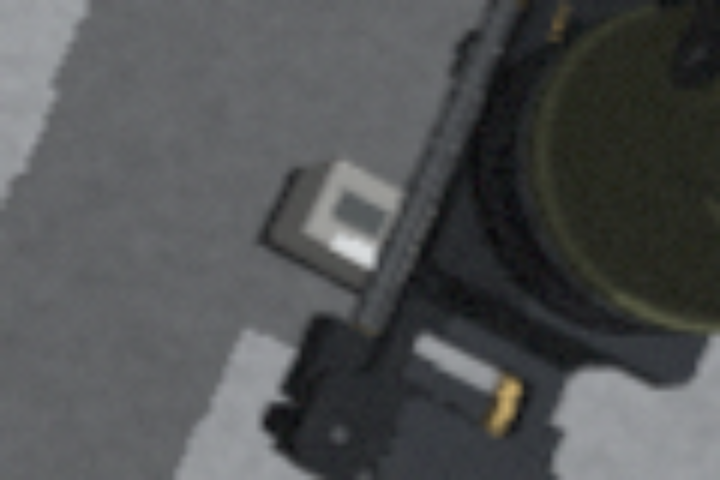

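The relay stands under the gripper with its 28 mm side along the closing line, roof around (360,215) in the crop. Next: descend and grip at 25 N.

```bash
python3 -m jog '[{"wx":0,"wy":0,"wz":0,"dx":0,"dy":-0.006,"dz":-0.08,"hand":0},{"wx":0,"wy":0,"wz":0,"dx":0,"dy":0,"dz":-0.08,"hand":0},{"wx":0,"wy":0,"wz":0,"dx":0,"dy":0,"dz":-0.08,"hand":0},{"wx":0,"wy":0,"wz":0,"dx":0,"dy":0,"dz":-0.07,"hand":0},{"wx":0,"wy":0,"wz":0,"dx":0,"dy":0,"dz":0,"hand":0}]'
python3 -m jog '[{"wx":0,"wy":0,"wz":0,"dx":0,"dy":0,"dz":0,"hand":0.3},{"wx":0,"wy":0,"wz":0,"dx":0,"dy":0,"dz":0,"hand":0.4},{"wx":0,"wy":0,"wz":0,"dx":0,"dy":0,"dz":0,"hand":0.5},{"wx":0,"wy":0,"wz":0,"dx":0,"dy":0,"dz":0,"hand":0.6},{"wx":0,"wy":0,"wz":0,"dx":0,"dy":0,"dz":0,"hand":0.7}]' 20
python3 -m jog '[{"wx":0,"wy":0,"wz":0,"dx":0,"dy":0,"dz":0,"hand":0.75},{"wx":0,"wy":0,"wz":0,"dx":0,"dy":0,"dz":0,"hand":0.8},{"wx":0,"wy":0,"wz":0,"dx":0,"dy":0,"dz":0,"hand":0.8},{"wx":0,"wy":0,"wz":0,"dx":0,"dy":0,"dz":0,"hand":0.8},{"wx":0,"wy":0,"wz":0,"dx":0,"dy":0,"dz":0,"hand":0.8}]'
```

```text
clock: 4.58
tool_pos: [0.4623, -0.267, 0.0207]
eef_rot: [0.825, 0.565, -0.0, -0.0]
contact_force: [-0.4, -0.0, 0.3]
opening: 0.998
finger_force: 0.0
clock: 5.0
tool_pos: [0.4628, -0.2674, 0.0222]
eef_rot: [0.825, 0.565, 0.0, 0.001]
contact_force: [-0.4, 0.3, 0.3]
opening: 0.648
finger_force: 0.0
clock: 5.42
tool_pos: [0.4622, -0.2671, 0.0212]
eef_rot: [0.825, 0.565, 0.0, 0.0]
contact_force: [-0.0, -0.0, 0.6]
opening: 0.314
finger_force: 19.9
```

```bash
python3 -m jog '[{"wx":0,"wy":0,"wz":0,"dx":0,"dy":0,"dz":0.06,"hand":0.8},{"wx":0,"wy":0,"wz":0,"dx":0,"dy":0,"dz":0.12,"hand":0.8},{"wx":0,"wy":0,"wz":0,"dx":0,"dy":0,"dz":0.12,"hand":0.8},{"wx":0,"wy":0,"wz":0,"dx":0,"dy":0,"dz":0.1,"hand":0.8},{"wx":0,"wy":0,"wz":0,"dx":0,"dy":0,"dz":0,"hand":0.8}]'
python3 -m jog '[{"wx":0,"wy":0,"wz":0.014,"dx":0.043,"dy":0.12,"dz":0,"hand":0.8},{"wx":0,"wy":0,"wz":0.014,"dx":0.043,"dy":0.12,"dz":0,"hand":0.8},{"wx":0,"wy":0,"wz":0.014,"dx":0.043,"dy":0.12,"dz":0,"hand":0.8},{"wx":0,"wy":0,"wz":0.014,"dx":0.043,"dy":0.12,"dz":0,"hand":0.8},{"wx":0,"wy":0,"wz":0.014,"dx":0.043,"dy":0.12,"dz":0,"hand":0.8}]'
python3 -m jog '[{"wx":0,"wy":0,"wz":0.014,"dx":0.043,"dy":0.12,"dz":0,"hand":0.8},{"wx":0,"wy":0,"wz":0.014,"dx":0.043,"dy":0.12,"dz":0,"hand":0.8},{"wx":0,"wy":0,"wz":0.014,"dx":0.043,"dy":0.12,"dz":0,"hand":0.8},{"wx":0,"wy":0,"wz":0.014,"dx":0.043,"dy":0.12,"dz":0,"hand":0.8},{"wx":0,"wy":0,"wz":0.014,"dx":0.043,"dy":0.12,"dz":0,"hand":0.8}]'
python3 -m jog '[{"wx":0,"wy":0,"wz":0,"dx":0,"dy":0.02,"dz":-0.07,"hand":0.8},{"wx":0,"wy":0,"wz":0,"dx":0,"dy":0,"dz":-0.07,"hand":0.8},{"wx":0,"wy":0,"wz":0,"dx":0,"dy":0,"dz":-0.05,"hand":0.8},{"wx":0,"wy":0,"wz":0,"dx":0,"dy":0,"dz":0,"hand":0.8},{"wx":0,"wy":0,"wz":0,"dx":0,"dy":0,"dz":0,"hand":0.8}]'
python3 -c "
from fit import *
for c,n in (('scene',(330,230)),('top',(310,235))):
    im=r.snapshot(c);cv2.imwrite(f'pics/{c}3.png',im[:,:,::-1])
    print(c,[(d['p'],d['bbox']) for d in r.search_frame(c,'relay')])
s=r.get_state();x,y=s['eef_rot'][:2];print(s['q'].round(3),s['eef_rot'].round(4),s['tool_pos'].round(4),'yaw',np.arctan2(2*y*y-1,2*x*y))
a=cv2.imread('pics/scene3.png')[170:320,270:420];b=cv2.imread('pics/top3.png')[150:300,230:380]
cv2.imwrite('pics/v3.png',cv2.resize(np.hstack([a,b]),(800,400),interpolation=cv2.INTER_CUBIC))
"
```

```text
clock: 5.83
tool_pos: [0.4643, -0.2685, 0.1252]
eef_rot: [0.825, 0.564, 0.002, 0.003]
contact_force: [0.6, -0.4, -1.3]
opening: 0.317
finger_force: 19.9
clock: 6.25
tool_pos: [0.5156, -0.1155, 0.1203]
eef_rot: [0.784, 0.621, -0.001, -0.001]
contact_force: [1.7, 0.8, -0.7]
opening: 0.317
finger_force: 19.9
clock: 6.67
tool_pos: [0.5693, 0.0345, 0.1201]
eef_rot: [0.738, 0.675, -0.001, -0.001]
contact_force: [0.5, -0.1, -2.6]
opening: 0.311
finger_force: 19.9
clock: 7.08
tool_pos: [0.5687, 0.037, 0.0727]
eef_rot: [0.739, 0.674, -0.001, -0.001]
contact_force: [0.8, -0.4, -0.9]
opening: 0.314
finger_force: 19.9
scene [(0.81, [318.2, 236.2, 334.8, 261.4])]
top [(0.74, [368.1, 287.3, 392.8, 312.2])]
[-0.208  0.865  0.107  1.86  -0.199  0.425 -0.049] [7.389e-01 6.738e-01 6.000e-04 5.000e-04] [0.5703 0.0373 0.0746] yaw -0.09200865742508235
```

View pics/v3.png

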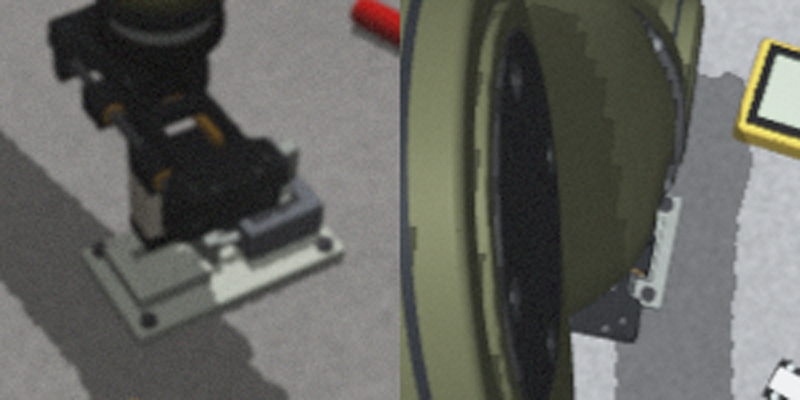

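```bash
python3 -m jog '[{"wx":0,"wy":0,"wz":0,"dx":0,"dy":0.011,"dz":-0.04,"hand":0.8},{"wx":0,"wy":0,"wz":0,"dx":0,"dy":0,"dz":-0.04,"hand":0.8},{"wx":0,"wy":0,"wz":0,"dx":0,"dy":0,"dz":0,"hand":0.8},{"wx":0,"wy":0,"wz":0,"dx":0,"dy":0,"dz":0,"hand":0.8},{"wx":0,"wy":0,"wz":0,"dx":0,"dy":0,"dz":0,"hand":0.8}]'
python3 -c "
from fit import *
P=[]
for i in range(10):
    r.snapshot('scene');s=r.get_state();P.append(s['tool_pos'])
P=np.array(P);print(P.mean(0).round(4),P.std(0).round(4),s['contact_force'].round(1))
x=P.mean(0)-[.575,.0968,0];c,q=np.cos(-.092),np.sin(-.092);print('clamp frame',c*x[0]+q*x[1],-q*x[0]+c*x[1])
"
```

```text
clock: 7.7
tool_pos: [0.5695, 0.0406, 0.0535]
eef_rot: [0.739, 0.674, -0.0, -0.0]
contact_force: [0.6, 0.1, -0.7]
opening: 0.313
finger_force: 19.9
[0.5698 0.0406 0.0539] [0.0001 0.     0.0001] [ 0.7 -0.1 -2.4]
clamp frame 1.5214068239046731e-05 -0.05644289353887611
```

```bash
python3 -m jog '[{"wx":0,"wy":0,"wz":0,"dx":0,"dy":0,"dz":-0.02,"hand":0.8},{"wx":0,"wy":0,"wz":0,"dx":0,"dy":0,"dz":-0.02,"hand":0.8},{"wx":0,"wy":0,"wz":0,"dx":0,"dy":0,"dz":0,"hand":0.8},{"wx":0,"wy":0,"wz":0,"dx":0,"dy":0,"dz":0,"hand":0.8}]'
python3 -m jog '[{"wx":0,"wy":0,"wz":0,"dx":0,"dy":0,"dz":-0.02,"hand":0.8},{"wx":0,"wy":0,"wz":0,"dx":0,"dy":0,"dz":-0.016,"hand":0.8},{"wx":0,"wy":0,"wz":0,"dx":0,"dy":0,"dz":0,"hand":0.8},{"wx":0,"wy":0,"wz":0,"dx":0,"dy":0,"dz":0,"hand":0.8}]'
```

```text
clock: 8.53
tool_pos: [0.5693, 0.0406, 0.0431]
eef_rot: [0.739, 0.674, -0.0, -0.0]
contact_force: [-1.4, -0.3, -1.5]
opening: 0.314
finger_force: 19.9
clock: 8.87
tool_pos: [0.5694, 0.0406, 0.0344]
eef_rot: [0.739, 0.674, -0.0, -0.0]
contact_force: [-0.2, -0.0, -0.7]
opening: 0.319
finger_force: 19.9
```

```bash
python3 -m jog '[{"wx":0,"wy":0,"wz":0,"dx":0,"dy":0,"dz":-0.003,"hand":0.8},{"wx":0,"wy":0,"wz":0,"dx":0,"dy":0,"dz":-0.003,"hand":0.8},{"wx":0,"wy":0,"wz":0,"dx":0,"dy":0,"dz":0,"hand":0.8},{"wx":0,"wy":0,"wz":0,"dx":0,"dy":0,"dz":0,"hand":0.8}]'
python3 -m jog '[{"wx":0,"wy":0,"wz":0,"dx":0,"dy":0,"dz":0,"hand":0.65},{"wx":0,"wy":0,"wz":0,"dx":0,"dy":0,"dz":0,"hand":0.5},{"wx":0,"wy":0,"wz":0,"dx":0,"dy":0,"dz":0,"hand":0.4},{"wx":0,"wy":0,"wz":0,"dx":0,"dy":0,"dz":0,"hand":0.3},{"wx":0,"wy":0,"wz":0,"dx":0,"dy":0,"dz":0,"hand":0.3}]'
```

```text
clock: 9.2
tool_pos: [0.5698, 0.0406, 0.0333]
eef_rot: [0.739, 0.674, 0.0, 0.0]
contact_force: [-0.7, 0.6, -0.8]
opening: 0.317
finger_force: 19.9
clock: 9.62
tool_pos: [0.5698, 0.0406, 0.0333]
eef_rot: [0.739, 0.674, 0.0, 0.0]
contact_force: [0.5, -0.4, -0.4]
opening: 0.627
finger_force: 0.0
```

```bash
python3 -m jog '[{"wx":0,"wy":0,"wz":0,"dx":0,"dy":0,"dz":0.08,"hand":0.3},{"wx":0,"wy":0,"wz":0,"dx":0,"dy":0,"dz":0.14,"hand":0.3},{"wx":0,"wy":0,"wz":0,"dx":0,"dy":0,"dz":0.14,"hand":0.3},{"wx":0,"wy":0,"wz":0,"dx":0,"dy":0,"dz":0.14,"hand":0.3},{"wx":0,"wy":0,"wz":0,"dx":0,"dy":0,"dz":0.14,"hand":0.3}]'
python3 -m jog '[{"wx":0,"wy":0,"wz":0,"dx":0,"dy":-0.14,"dz":0,"hand":0.3},{"wx":0,"wy":0,"wz":0,"dx":0,"dy":-0.14,"dz":0,"hand":0.3},{"wx":0,"wy":0,"wz":0,"dx":0,"dy":-0.14,"dz":0,"hand":0.3},{"wx":0,"wy":0,"wz":0,"dx":0,"dy":-0.14,"dz":0,"hand":0.3},{"wx":0,"wy":0,"wz":0,"dx":0,"dy":-0.14,"dz":0,"hand":0.3}]'
cat > m3.py <<'E'
from fit import *
import sys
tag=sys.argv[1]
for c in('scene','top'): cv2.imwrite(f'pics/{c}{tag}.png',r.snapshot(c)[:,:,::-1])
a=cv2.imread(f'pics/scene{tag}.png')[150:320,270:440];b=cv2.imread(f'pics/top{tag}.png')[150:320,220:390]
cv2.imwrite(f'pics/v{tag}.png',cv2.resize(np.hstack([a,b]),(800,400),interpolation=cv2.INTER_CUBIC))
for n in('relay','screw_grip'):
  for c in('scene','top'): print(n,c,[(round(d['p'],2),np.round(d['bbox'])) for d in r.search_frame(c,n)])
E
python3 m3.py 4
```

```text
clock: 10.03
tool_pos: [0.5692, 0.0405, 0.1948]
eef_rot: [0.739, 0.674, -0.0, -0.0]
contact_force: [0.2, 0.6, 0.3]
opening: 0.7
finger_force: 0.0
clock: 10.45
tool_pos: [0.5694, -0.1359, 0.1934]
eef_rot: [0.738, 0.674, 0.0, 0.0]
contact_force: [0.7, -0.1, 0.2]
opening: 0.703
finger_force: 0.0
relay scene [(0.74, array([321., 244., 345., 272.]))]
relay top [(0.66, array([296., 225., 317., 248.])), (0.24, array([253., 212., 336., 269.]))]
screw_grip scene [(0.58, array([360., 222., 381., 249.]))]
screw_grip top [(0.6, array([254., 225., 282., 234.]))]
```

View pics/v4.png

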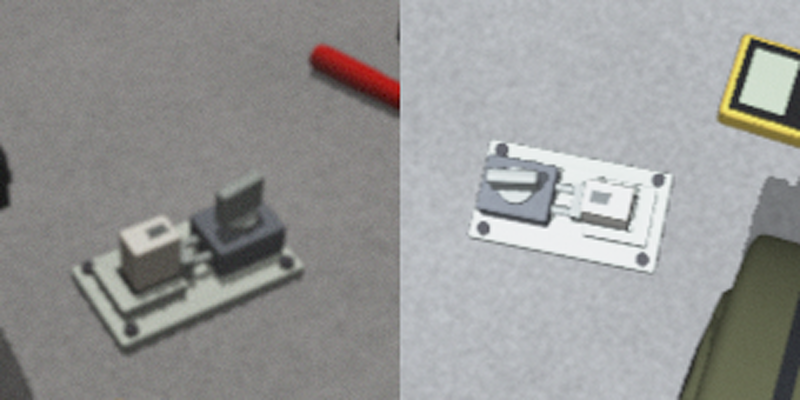

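The relay stands upright in the pocket, at about (333,258) in scene and (306,237) in top. I'll check this by fitting, and refine the wing angle as well.

```bash
cat > m4.py <<'E'
from fit import *
cx,cy,ca=.575,.0968,-.092
rel=box(-.014,.014,-.02,.02,0,.055)
Ms={c:[] for c in('scene','top')};Mr={}
for k in range(2):
  for c,n1,n2 in(('scene',(371,235),(333,258)),('top',(268,229),(306,237))):
    r.snapshot(c)
    m=mask(c,'screw_grip',n1); 
    if m is not None: Ms[c].append(m)
    m=mask(c,'relay',n2)
    if m is not None: Mr[c]=m
Ms={c:np.mean(v,0) for c,v in Ms.items() if v}
x,f=fit(lambda p:[place(rel,*p[:3],p[3])],Mr,[.57,.04,ca,.012],[.004,.004,.1,.004])
d=x[:2]-[cx,cy];c_,s_=np.cos(ca),np.sin(ca)
print('relay world',x.round(4),'in clamp',(c_*d[0]+s_*d[1]).round(4),(-s_*d[0]+c_*d[1]).round(4),f)
t=np.linspace(0,2*np.pi,24)
col=np.array([[.016*np.cos(a),.016*np.sin(a),z] for a in t for z in(.042,.051)])
wing=lambda p:[place(place(box(-.021,.021,-.006,.006,.045,.084),0,0,p[2]),p[0],p[1])]
scr=lambda p:wing(p)+[place(col,p[0],p[1])]
for nm,fn in(('wing',wing),('wing+collar',scr)):
  for b in(1.3,2.0):
    x,f=fit(fn,Ms,[.5771,.1197,b],[.003,.003,.3]);print(nm,x.round(4),'joint',(x[2]-ca).round(3),f.round(3))
E
python3 m4.py
```

```text
relay world [ 0.5691  0.0409 -0.1191  0.0119] in clamp -0.0008 -0.0562 0.23940777778625488
wing [0.5765 0.1206 1.7263] joint 1.818 0.446
wing [0.5769 0.1204 1.7371] joint 1.829 0.445
wing+collar [0.5768 0.1205 1.73  ] joint 1.822 0.224
wing+collar [0.5768 0.1204 1.7406] joint 1.833 0.226
```

```bash
python3 -m jog '[{"wx":0,"wy":0,"wz":0.016,"dx":0.004,"dy":0.128,"dz":0,"hand":0.4},{"wx":0,"wy":0,"wz":0.016,"dx":0.004,"dy":0.128,"dz":0,"hand":0.4},{"wx":0,"wy":0,"wz":0.016,"dx":0.004,"dy":0.128,"dz":0,"hand":0.4},{"wx":0,"wy":0,"wz":0.016,"dx":0.004,"dy":0.128,"dz":0,"hand":0.4},{"wx":0,"wy":0,"wz":0.016,"dx":0.004,"dy":0.128,"dz":0,"hand":0.4}]'
python3 -m jog '[{"wx":0,"wy":0,"wz":0.016,"dx":0.004,"dy":0.128,"dz":0,"hand":0.4},{"wx":0,"wy":0,"wz":0.017,"dx":0.004,"dy":0.128,"dz":0,"hand":0.4},{"wx":0,"wy":0,"wz":0.017,"dx":0.002,"dy":0.128,"dz":0,"hand":0.4},{"wx":0,"wy":0,"wz":0,"dx":0,"dy":0,"dz":-0.12,"hand":0.4},{"wx":0,"wy":0,"wz":0,"dx":0,"dy":0,"dz":-0.12,"hand":0.4}]'
python3 -m jog '[{"wx":0,"wy":0,"wz":0,"dx":0,"dy":0,"dz":0,"hand":0.4},{"wx":0,"wy":0,"wz":0,"dx":0,"dy":0,"dz":0,"hand":0.4},{"wx":0,"wy":0,"wz":0,"dx":0,"dy":0,"dz":0,"hand":0.4}]'
python3 -c "
from plant import r
import numpy as np
s=r.get_state();x,y=s['eef_rot'][:2];print(s['q'].round(3),s['tool_pos'].round(4),'yaw',np.arctan2(2*y*y-1,2*x*y))"
```

```text
clock: 11.77
tool_pos: [0.5746, 0.027, 0.1933]
eef_rot: [0.682, 0.731, 0.0, 0.0]
contact_force: [0.5, -0.6, 1.0]
opening: 0.599
finger_force: 0.0
clock: 12.18
tool_pos: [0.5787, 0.1257, 0.134]
eef_rot: [0.643, 0.766, 0.003, 0.001]
contact_force: [-0.2, -1.1, 0.3]
opening: 0.6
finger_force: 0.0
clock: 12.43
tool_pos: [0.578, 0.121, 0.1343]
eef_rot: [0.645, 0.764, 0.0, 0.001]
contact_force: [-0.2, -0.3, 0.3]
opening: 0.596
finger_force: 0.0
[-0.338  0.785  0.092  1.774 -0.117  0.587 -0.007] [0.578  0.121  0.1343] yaw 0.1678878922903809
```

```bash
python3 -m jog '[{"wx":0,"wy":0,"wz":0,"dx":-0.004,"dy":-0.004,"dz":-0.08,"hand":0.4},{"wx":0,"wy":0,"wz":0,"dx":0,"dy":0,"dz":-0.08,"hand":0.4},{"wx":0,"wy":0,"wz":0,"dx":0,"dy":0,"dz":-0.08,"hand":0.4},{"wx":0,"wy":0,"wz":0,"dx":0,"dy":0,"dz":-0.08,"hand":0.4},{"wx":0,"wy":0,"wz":0,"dx":0,"dy":0,"dz":0,"hand":0.4}]'
python3 -m jog '[{"wx":0,"wy":0,"wz":0,"dx":0,"dy":0,"dz":0,"hand":0.6},{"wx":0,"wy":0,"wz":0,"dx":0,"dy":0,"dz":0,"hand":0.8},{"wx":0,"wy":0,"wz":0,"dx":0,"dy":0,"dz":0,"hand":0.9},{"wx":0,"wy":0,"wz":0,"dx":0,"dy":0,"dz":0,"hand":1},{"wx":0,"wy":0,"wz":0,"dx":0,"dy":0,"dz":0,"hand":1}]' 25
python3 -m jog '[{"wx":0,"wy":0,"wz":0,"dx":0,"dy":0,"dz":0,"hand":1},{"wx":0,"wy":0,"wz":0,"dx":0,"dy":0,"dz":0,"hand":1},{"wx":0,"wy":0,"wz":0,"dx":0,"dy":0,"dz":0,"hand":1},{"wx":0,"wy":0,"wz":0,"dx":0,"dy":0,"dz":0,"hand":1}]'
```

```text
clock: 12.85
tool_pos: [0.5755, 0.1199, 0.0521]
eef_rot: [0.645, 0.764, -0.001, -0.001]
contact_force: [-1.4, 0.4, 0.5]
opening: 0.602
finger_force: 0.0
clock: 13.27
tool_pos: [0.5769, 0.1208, 0.0543]
eef_rot: [0.645, 0.764, 0.001, 0.001]
contact_force: [-0.3, 0.0, -0.4]
opening: 0.243
finger_force: 0.0
clock: 13.6
tool_pos: [0.5777, 0.1211, 0.054]
eef_rot: [0.645, 0.764, 0.001, 0.001]
contact_force: [2.8, 1.4, 4.3]
opening: 0.134
finger_force: 25.0
```

```bash
cat > st.py <<'E'
from plant import r
import numpy as np
s=r.get_state();x,y=s['eef_rot'][:2];yaw=np.arctan2(2*y*y-1,2*x*y)
print('q7',s['q'][6].round(3),'yaw',yaw.round(3),'joint',((yaw-np.pi/2+.092+.6)%np.pi-.6).round(3),'mom',s['moment'].round(2),'T7',s['joint_torque'][6].round(3),'F',s['contact_force'].round(1),s['tool_pos'].round(4))
E
python3 st.py
python3 -m jog '[{"wx":0,"wy":0,"wz":-0.05,"dx":0,"dy":0,"dz":0,"hand":1},{"wx":0,"wy":0,"wz":-0.05,"dx":0,"dy":0,"dz":0,"hand":1},{"wx":0,"wy":0,"wz":-0.05,"dx":0,"dy":0,"dz":0,"hand":1},{"wx":0,"wy":0,"wz":-0.05,"dx":0,"dy":0,"dz":0,"hand":1},{"wx":0,"wy":0,"wz":-0.05,"dx":0,"dy":0,"dz":0,"hand":1}]' | tail -3; python3 st.py
python3 -m jog '[{"wx":0,"wy":0,"wz":-0.05,"dx":0,"dy":0,"dz":0,"hand":1},{"wx":0,"wy":0,"wz":-0.05,"dx":0,"dy":0,"dz":0,"hand":1},{"wx":0,"wy":0,"wz":-0.05,"dx":0,"dy":0,"dz":0,"hand":1},{"wx":0,"wy":0,"wz":-0.05,"dx":0,"dy":0,"dz":0,"hand":1},{"wx":0,"wy":0,"wz":-0.05,"dx":0,"dy":0,"dz":0,"hand":1}]' |tail -3; python3 st.py
```

```text
q7 0.004 yaw 0.169 joint 1.832 mom [ 0.12 -0.51  0.05] T7 -0.005 F [2.8 1.4 4.3] [0.5777 0.1211 0.054 ]
contact_force: [4.1, 0.6, 2.8]
opening: 0.134
finger_force: 25.0
q7 -0.305 yaw -0.336 joint 1.327 mom [ 0.07 -0.61  0.02] T7 0.696 F [4.1 0.6 2.8] [0.5781 0.1211 0.054 ]
contact_force: [3.8, 0.7, 3.4]
opening: 0.133
finger_force: 25.0
q7 -0.618 yaw -0.836 joint 0.827 mom [ 0.02 -0.69  0.09] T7 0.726 F [3.8 0.7 3.4] [0.5784 0.1208 0.054 ]
```

```bash
python3 -m jog '[{"wx":0,"wy":0,"wz":-0.05,"dx":0,"dy":0,"dz":0,"hand":1},{"wx":0,"wy":0,"wz":-0.05,"dx":0,"dy":0,"dz":0,"hand":1},{"wx":0,"wy":0,"wz":-0.05,"dx":0,"dy":0,"dz":0,"hand":1},{"wx":0,"wy":0,"wz":-0.05,"dx":0,"dy":0,"dz":0,"hand":1},{"wx":0,"wy":0,"wz":-0.05,"dx":0,"dy":0,"dz":0,"hand":1}]' | tail -3; python3 st.py
python3 -m jog '[{"wx":0,"wy":0,"wz":-0.04,"dx":0,"dy":0,"dz":0,"hand":1},{"wx":0,"wy":0,"wz":-0.04,"dx":0,"dy":0,"dz":0,"hand":1},{"wx":0,"wy":0,"wz":-0.02,"dx":0,"dy":0,"dz":0,"hand":1},{"wx":0,"wy":0,"wz":0,"dx":0,"dy":0,"dz":0,"hand":1}]' |tail -3; python3 st.py
```

```text
contact_force: [4.3, 0.5, 2.7]
opening: 0.134
finger_force: 25.0
q7 -0.947 yaw -1.336 joint 0.327 mom [-0.04 -0.74  0.06] T7 0.781 F [4.3 0.5 2.7] [0.5785 0.1205 0.054 ]
contact_force: [4.6, -0.6, 4.5]
opening: 0.131
finger_force: 25.0
q7 -1.083 yaw -1.532 joint 0.131 mom [ 0.02 -0.98 -0.08] T7 -0.273 F [ 4.6 -0.6  4.5] [0.5785 0.1203 0.054 ]
```

```bash
for i in 1; do python3 -m jog '[{"wx":0,"wy":0,"wz":-0.02,"dx":0,"dy":0,"dz":0,"hand":1},{"wx":0,"wy":0,"wz":-0.01,"dx":0,"dy":0,"dz":0,"hand":1},{"wx":0,"wy":0,"wz":0,"dx":0,"dy":0,"dz":0,"hand":1}]' | tail -2;done; python3 st.py
python3 -m jog '[{"wx":0,"wy":0,"wz":-0.02,"dx":0,"dy":0,"dz":0,"hand":1},{"wx":0,"wy":0,"wz":-0.01,"dx":0,"dy":0,"dz":0,"hand":1},{"wx":0,"wy":0,"wz":0,"dx":0,"dy":0,"dz":0,"hand":1}]' |tail -2; python3 st.py
python3 -m jog '[{"wx":0,"wy":0,"wz":-0.02,"dx":0,"dy":0,"dz":0,"hand":1},{"wx":0,"wy":0,"wz":0,"dx":0,"dy":0,"dz":0,"hand":1},{"wx":0,"wy":0,"wz":0,"dx":0,"dy":0,"dz":0,"hand":1}]' |tail -2; python3 st.py
```

```text
opening: 0.134
finger_force: 25.0
q7 -1.124 yaw -1.591 joint 0.072 mom [-0.02 -0.94  0.07] T7 -0.155 F [ 5.2 -0.2  3.3] [0.5785 0.1203 0.054 ]
opening: 0.133
finger_force: 25.0
q7 -1.167 yaw -1.651 joint 0.012 mom [-0.02 -0.92  0.04] T7 -0.156 F [ 5.6 -0.9  3.9] [0.5785 0.1203 0.054 ]
opening: 0.136
finger_force: 25.0
q7 -1.194 yaw -1.688 joint -0.026 mom [-0.1  -0.85  0.44] T7 -0.47 F [6.2 0.4 4.8] [0.5784 0.1203 0.054 ]
```

```bash
python3 -m jog '[{"wx":0,"wy":0,"wz":-0.01,"dx":0,"dy":0,"dz":0,"hand":1},{"wx":0,"wy":0,"wz":0,"dx":0,"dy":0,"dz":0,"hand":1},{"wx":0,"wy":0,"wz":0,"dx":0,"dy":0,"dz":0,"hand":1},{"wx":0,"wy":0,"wz":0,"dx":0,"dy":0,"dz":0,"hand":1}]' |tail -2; python3 st.py; python3 m3.py 5
```

```text
opening: 0.14
finger_force: 25.0
q7 -1.208 yaw -1.708 joint -0.045 mom [-0.06 -0.88  0.51] T7 -0.506 F [5.2 0.3 3.7] [0.5783 0.1203 0.054 ]
relay scene [(0.63, array([319., 243., 344., 272.]))]
relay top [(0.55, array([307., 229., 319., 249.]))]
screw_grip scene [(0.51, array([366., 225., 380., 250.]))]
screw_grip top []
```

View pics/v5.png

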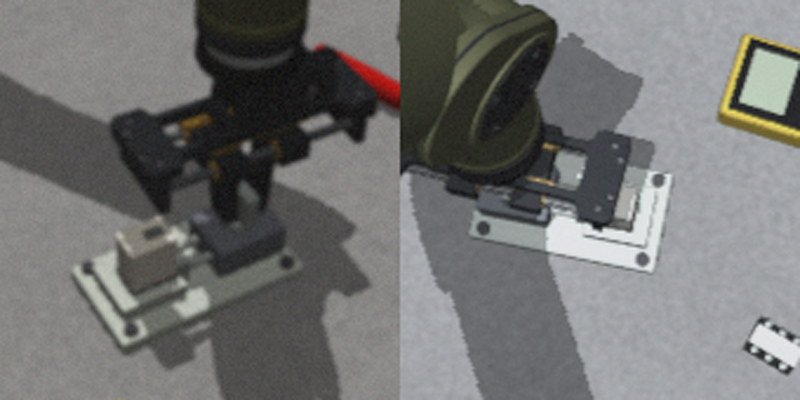

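Seated: the moment about z rises sharply to 0.5 N m at a joint reading of about 0. The relay still stands in the pocket, at about (332,258) in scene. Now backing off a quarter turn.

```bash
python3 -m jog '[{"wx":0,"wy":0,"wz":0.03,"dx":0,"dy":0,"dz":0,"hand":1},{"wx":0,"wy":0,"wz":0.05,"dx":0,"dy":0,"dz":0,"hand":1},{"wx":0,"wy":0,"wz":0.05,"dx":0,"dy":0,"dz":0,"hand":1},{"wx":0,"wy":0,"wz":0.05,"dx":0,"dy":0,"dz":0,"hand":1},{"wx":0,"wy":0,"wz":0.05,"dx":0,"dy":0,"dz":0,"hand":1}]' | tail -2; python3 st.py
python3 -m jog '[{"wx":0,"wy":0,"wz":0.05,"dx":0,"dy":0,"dz":0,"hand":1},{"wx":0,"wy":0,"wz":0.05,"dx":0,"dy":0,"dz":0,"hand":1},{"wx":0,"wy":0,"wz":0.05,"dx":0,"dy":0,"dz":0,"hand":1},{"wx":0,"wy":0,"wz":0.05,"dx":0,"dy":0,"dz":0,"hand":1},{"wx":0,"wy":0,"wz":0.05,"dx":0,"dy":0,"dz":0,"hand":1}]' | tail -2; python3 st.py
python3 -m jog '[{"wx":0,"wy":0,"wz":0.05,"dx":0,"dy":0,"dz":0,"hand":1},{"wx":0,"wy":0,"wz":0.05,"dx":0,"dy":0,"dz":0,"hand":1},{"wx":0,"wy":0,"wz":0.05,"dx":0,"dy":0,"dz":0,"hand":1},{"wx":0,"wy":0,"wz":0.05,"dx":0,"dy":0,"dz":0,"hand":1},{"wx":0,"wy":0,"wz":0.05,"dx":0,"dy":0,"dz":0,"hand":1}]' | tail -2; python3 st.py
```

```text
opening: 0.132
finger_force: 25.0
q7 -0.883 yaw -1.245 joint 0.417 mom [ 0.01 -0.91 -0.06] T7 -0.773 F [5.2 0.6 4. ] [0.5783 0.1205 0.054 ]
opening: 0.133
finger_force: 25.0
q7 -0.556 yaw -0.745 joint 0.918 mom [ 0.03 -0.81 -0.04] T7 -0.726 F [ 3.9 -0.4  3.9] [0.5781 0.1207 0.054 ]
opening: 0.133
finger_force: 25.0
q7 -0.243 yaw -0.245 joint 1.418 mom [-0.   -0.69 -0.04] T7 -0.7 F [ 4.2 -0.8  4.2] [0.578  0.1209 0.054 ]
```

```bash
python3 -m jog '[{"wx":0,"wy":0,"wz":0.04,"dx":0,"dy":0,"dz":0,"hand":1},{"wx":0,"wy":0,"wz":0.03,"dx":0,"dy":0,"dz":0,"hand":1},{"wx":0,"wy":0,"wz":0,"dx":0,"dy":0,"dz":0,"hand":1},{"wx":0,"wy":0,"wz":0,"dx":0,"dy":0,"dz":0,"hand":1},{"wx":0,"wy":0,"wz":0,"dx":0,"dy":0,"dz":0,"hand":1}]' | tail -2; python3 st.py; python3 m3.py 6
```

```text
opening: 0.131
finger_force: 25.0
q7 -0.162 yaw -0.112 joint 1.551 mom [ 0.06 -0.84  0.08] T7 -0.058 F [ 3.6 -0.4  5.6] [0.5779 0.1209 0.054 ]
relay scene [(0.71, array([364., 225., 376., 251.])), (0.55, array([320., 241., 344., 273.]))]
relay top []
screw_grip scene [(0.58, array([359., 225., 380., 248.]))]
screw_grip top []
```

View pics/v6.png

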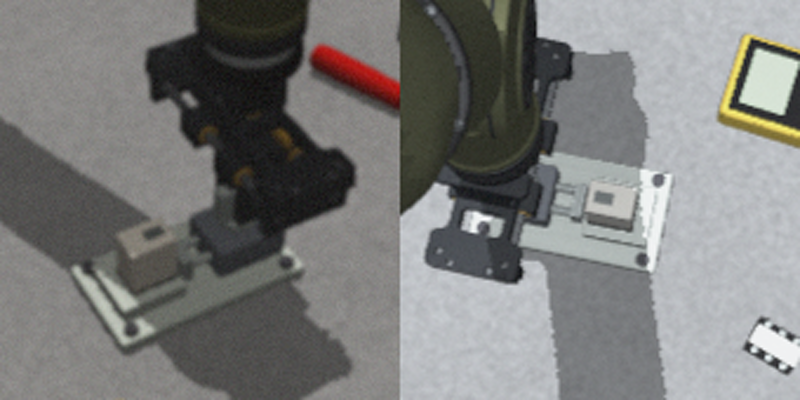

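The relay stands upright in the pocket at about (332,258) in scene, with the jaw clear of it. The wing is held at a joint reading of about 1.55, so I'm handing in.

```bash
python3 -c "
from plant import r
print(r.finish_job())"
```

```text
the job is handed in; nothing more can be done
None
```

The job is handed in, with no verdict returned: the relay stands in the pocket (gripped at 20 N), and the thumbscrew was seated, backed off to about 1.55 rad and is still held at 25 N; the bystanders were not touched.

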